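Snap the right cap onto the topping dispenser and keep it pressed

TASK

The topping dispenser standing on the round mat has just been filled: take the cap that fits its stud, set it on and press it straight down until it clicks, then keep pressing until the rubber seal under it is squeezed fully down. Finish while still holding the cap pressed down like that; do not let go or ease off. Leave the other cap and everything else where it is.

Things in the scene. Friction and masses are not known exactly. Their poses are not given: they have to be found in the camera images.
- round_mat: Round cork mat, 120 mm in diameter, 3 mm thick, fixed. Origin: centre of its underside. One of the two dispensers stands near its middle: that one is to be capped.
- square_mat: Square cork mat, 120 mm wide, 3 mm thick, fixed. Origin: centre of its underside. The other dispenser stands on it and stays open.
- dispenser_narrow: Dispenser with the narrow stud: fixed upright steel canister, 74 mm in diameter, shoulder 80 mm above its foot (it stands on a 3 mm mat). Origin: centre of its foot. From the shoulder a white stud 22 mm in diameter rises 31 mm, its top 6 mm tapering in by 5 mm. Four sprung nubs stand 3.5 mm out of the stud, their middles 17.5 mm above the shoulder. Only the narrow cap fits.
- dispenser_wide: Dispenser with the wide stud: fixed upright steel canister, 74 mm in diameter, shoulder 80 mm above its foot (it stands on a 3 mm mat). Origin: centre of its foot. From the shoulder a white stud 37 mm in diameter rises 31 mm, its top 6 mm tapering in by 5 mm. Four sprung nubs stand 3.5 mm out of the stud, their middles 17.5 mm above the shoulder. Only the wide cap fits.
- dispenser_narrow_stud (a point): Point on the narrow stud's axis at the shoulder, z up. As the fitting cap goes down, its lip meets the nubs with its mouth about 23 mm above here; the push rises to about 8 to 12 N, drops to nothing as the cap clicks over (mouth at about 13 mm), rises again on the seal from 8 mm; fully home at 3 mm.
- dispenser_wide_stud (a point): Point on the wide stud's axis at the shoulder, z up. As the fitting cap goes down, its lip meets the nubs with its mouth about 23 mm above here; the push rises to about 8 to 12 N, drops to nothing as the cap clicks over (mouth at about 13 mm), rises again on the seal from 8 mm; fully home at 3 mm.
- cap_narrow: The narrow cap: black plastic cup standing mouth down, 36 mm outside diameter, 42 mm tall, closed on top, about 35 g. Origin: centre of its mouth (underside), z up. Inside 36 mm deep, with a 4 mm tall inward lip of 25 mm bore at the mouth. Gripped across its sides from above.
- cap_wide: The wide cap: black plastic cup standing mouth down, 52 mm outside diameter, 42 mm tall, closed on top, about 35 g. Origin: centre of its mouth (underside), z up. Inside 36 mm deep, with a 4 mm tall inward lip of 40 mm bore at the mouth. Gripped across its sides from above.
- seal_narrow (a joint): Squeeze of the springy rubber ring (40 mm across, 8 mm thick) round the foot of the narrow stud: 0 free, 0.005 m squeezed fully down; takes about 1 N to start and 11 N to squeeze fully; it springs back when the push stops.
- seal_wide (a joint): The same for the rubber ring (56 mm across, 8 mm thick) round the foot of the wide stud.
- ramekin: White ceramic ramekin, 72 mm across, 40 mm tall, between the task's things. Origin: centre of its underside.
- cutter_ring: Steel cutter ring, 64 mm across, 30 mm tall. Origin: centre of its underside.
- tumbler: Glass tumbler, 68 mm across, 95 mm tall, to the left. Origin: centre of its underside.
- bowl: White bowl, 150 mm across, 60 mm tall, to the right. Origin: centre of its underside.
Things that resemble listed ones, but are neither listed nor needed, are in the scene too. Leave any blue look-alike of the cap_wide alone.

How it is judged:
On the way, in this order (a step that is already met when the one before it is completed fails the run):
1. the cap that fits is lifted clear of the table (((horizontal distance between dispenser_narrow and round_mat below 0.04 m and height (world z) of cap_narrow above 0.04 m) or (horizontal distance between dispenser_wide and round_mat below 0.04 m and height (world z) of cap_wide above 0.04 m))), for 0.1 s.
2. it clicks over the nubs of the dispenser on the round mat (((horizontal distance between dispenser_narrow and round_mat below 0.04 m and (horizontal distance between cap_narrow and dispenser_narrow_stud below 0.004 m and z of cap_narrow in the frame of dispenser_narrow_stud below 0.0105 m and angle between cap_narrow's own z axis and vertical below 0.12 rad)) or (horizontal distance between dispenser_wide and round_mat below 0.04 m and (horizontal distance between cap_wide and dispenser_wide_stud below 0.004 m and z of cap_wide in the frame of dispenser_wide_stud below 0.0105 m and angle between cap_wide's own z axis and vertical below 0.12 rad)))), for 0.05 s.
At the end, for the whole second after the job is handed in: The fitting cap is on the round-mat dispenser (mouth within 4 mm of the stud axis, under 6 mm above the shoulder, tilt under 0.12 rad) and still pressed by the robot (over 3 N), seal squeezed over 3 of 5 mm. Other cap within 30 mm, ramekin, ring, tumbler, bowl within 40 mm of their start (((horizontal distance between dispenser_narrow and round_mat below 0.04 m and ((horizontal distance between cap_narrow and dispenser_narrow_stud below 0.004 m and z of cap_narrow in the frame of dispenser_narrow_stud below 0.006 m and angle between cap_narrow's own z axis and vertical below 0.12 rad) and value of joint seal_narrow above 0.003 m and contact force between any of the fingers, the arm and cap_narrow above 3 N and distance of cap_wide from where it was at the start of the episode below 0.03 m and distance of each of ramekin, cutter_ring, tumbler, bowl from where it was at the start of the episode below 0.04 m)) or (horizontal distance between dispenser_wide and round_mat below 0.04 m and ((horizontal distance between cap_wide and dispenser_wide_stud below 0.004 m and z of cap_wide in the frame of dispenser_wide_stud below 0.006 m and angle between cap_wide's own z axis and vertical below 0.12 rad) and value of joint seal_wide above 0.003 m and contact force between any of the fingers, the arm and cap_wide above 3 N and distance of cap_narrow from where it was at the start of the episode below 0.03 m and distance of each of ramekin, cutter_ring, tumbler, bowl from where it was at the start of the episode below 0.04 m)))); the arm keeps its last pose, push and grip.
It fails at once if the other cap is picked up or pushed away ((horizontal distance between dispenser_narrow and round_mat below 0.04 m and distance of cap_wide from where it was at the start of the episode above 0.03 m) or (horizontal distance between dispenser_wide and round_mat below 0.04 m and distance of cap_narrow from where it was at the start of the episode above 0.03 m)).
It fails at once if a bystander is pushed away (distance of any of ramekin, cutter_ring, tumbler, bowl from where it was at the start of the episode above 0.04 m).
It also fails if it takes over 51 s, if anything falls off the work surface, if the arm or the gripper's body presses on something with over 40 N, if the wrist force passes 120 N, or if a joint passes its speed limit or range.

ROBOT

A 6-joint arm with a two-finger parallel gripper is mounted at the origin on the work surface. World frame = base frame: x ahead of the robot, y to its left, z up, the work surface at z = 0. Lengths are in m, angles in rad, forces in N, time in s.
With the tool pointing down it reaches from about 0.275 to 0.75 m from the base axis. Payload 10.2 kg.
Tool frame: the origin (TCP) lies at the very end of the fingers, on their centre line; the grasp point (between the pads) lies 19 mm behind it (env.pinch_z is the distance from the TCP to the grasp point, in m); y points along the fingers, z is the direction in which the jaws open and shut, and the axes are right-handed (so a half turn about y gives the same grasp; the last joint's range is limited). The gripper opens to 88 mm and grips with 3 to 60 N. Pads are 18 mm wide; open, the fingers measure 123 mm over their backs; the gripper's body (75 mm by 187 mm) begins 45 mm behind the grasp point.
Start: joints at [1.114, 0.313, 1.498, -0, 1.331, -0.223], TCP at [0.122, 0.511, 0.239] pointing down, gripper open.
Joint ranges: [-2.94, 2.94], [-0.97, 2.17], [0.19, 2.56], [-1.23, 4.37], [0.02, 3.11], [-2.88, 2.88]. Speed limits (rad/s): [2.39, 2.39, 3.01, 3.14, 3.14, 3.14].

INTERFACE

Orientations are given as [roll, pitch, yaw] about the fixed x, y, z axes, in that order (R = Rz(yaw) Ry(pitch) Rx(roll)).
In Python, from plant import env gives the robot as it stands.
- The arm moves only by the tool drive_tool, never from a script. Its argument "moves" is a list of rows, each an object of numbers: "dx", "dy", "dz": the shift along the tool's x, y, z in m; "rx", "ry", "rz": the turn, a rotation vector about the tool's x, y, z in degrees; "hand": the finger opening in m, from 0 to 0.0881. In form: [{"dx": .., "dy": .., "dz": .., "rx": .., "ry": .., "rz": .., "hand": ..}, ...]. A call has exactly 5 rows; each row is the pose to reach, as a shift and turn from the pose measured when the call began, along the tool's axes at that moment; what a row does not reach only later rows make up. A row lasts 1/10 s, in which the tool goes at most 50 mm and 8.59 degrees, less where a joint would pass 70% of its speed; a pose out of reach is approached as far as the arm can. A call with a gripper value outside its range is refused whole. The fingers move at their own pace and stop on an object; "squeeze" is the grip in N (left out, the last holds). Time passes only in rows, so rows that repeat a pose let the fingers close, or fill a call up. It gives the time, the measured TCP pose, the force and the opening at its end, in the units of the state.
- env.get_state(): the state, without advancing time (a new reading comes with each control period).
- env.get_image(name): name is "scene" or "top"; returns the picture (420x560x3 uint8, red, green, blue); there is no depth.
- env.calibration(name): a dict with "mtx" (3x3 intrinsics, pixels), "R" (3x3) and "t" (3): a world point X has camera coordinates R X + t. Camera axes: x right, y down, z forward; pixel columns grow to the right and rows downward; lengths in m; the calibration is good to about 2 mm. A picture is of the moment at which its call begins. calibration takes no time and is no camera call.
- env.close_job(): hands the job in, once; it reports no verdict.
The state is a dict: "clock": time; "joints": joint angles; "qd": joint speeds; "effort": joint torques, N m; "position": TCP position; "orientation": TCP orientation; "contact_force": force on the tool from outside, world axes, zero at the start; "torque": the same for the moment, N m; "gripper_width": finger opening in m.
Only numpy, scipy, OpenCV 4.12 (cv2) and the standard library are available. Lean on these libraries where they do the work, as an engineer would, in place of code of your own. Each camera call takes 0.05 s, during which the arm holds its last target.

## Working session

There is one attempt and no reset: what is moved stays moved. The work goes in short steps, Python scripts to look and compute and a tool call to move; the robot and the scene stay as the last step left them, time stands still between calls to the robot, and variables do not carry over. Pictures are saved under pics/ and viewed, and the job is handed in when it is done.

Besides the shell and the picture viewer there is one more tool, called after "Request:" as a command line: name --argument value ..., lists and objects as JSON in quotes. drive_tool: Moves the arm, as the interface text tells. Its arguments: {"type":"object","properties":{"moves":{"type":"array"},"squeeze":{"type":"number"}},"required":["moves"]}

```bash
mkdir -p pics
python3 - <<'E'
from plant import env
import cv2
for n in("scene","top"):
    cv2.imwrite(f"pics/{n}0.png",env.get_image(n)[:,:,::-1])
    c=env.calibration(n);print(n,c["mtx"].round(1).tolist(),c["R"].round(4).tolist(),c["t"].round(4).tolist())
print(env.get_state(),env.pinch_z)
E
```

```text
scene [[428.7, 0.0, 282.0], [0.0, 428.7, 211.4], [0.0, 0.0, 1.0]] [[0.776, 0.6306, 0.0135], [0.5497, -0.6655, -0.5049], [-0.3094, 0.3992, -0.8631]] [-0.3929, -0.2811, 1.3271]
top [[400.1, 0.0, 280.1], [0.0, 400.1, 210.7], [0.0, 0.0, 1.0]] [[0.0044, -0.9997, 0.0236], [-0.9951, -0.0067, -0.0985], [0.0986, -0.023, -0.9949]] [-0.044, 0.534, 1.1355]
{'clock': 0.1, 'joints': array([ 1.11360427e+00,  3.13393114e-01,  1.49834078e+00, -2.92923682e-05,
        1.33102498e+00, -2.23406895e-01]), 'qd': array([-0.00099252, -0.00100732, -0.00163606,  0.00075424,  0.0006193 ,
       -0.00056141]), 'effort': array([ 1.57101029e-03, -4.02812004e+01, -2.52643204e+01,  6.95027411e-02,
        3.42580117e-02, -5.52895960e-05]), 'position': array([0.12154434, 0.51050901, 0.23822644]), 'orientation': array([-1.57193987e+00,  2.30640442e-04, -2.33778326e-01]), 'contact_force': array([-1.01994637, -0.38350683,  0.73714552]), 'torque': array([-0.0446422 ,  0.01615481, -0.0188873 ]), 'gripper_width': 0.08812395038896405} 0.0187
```

View pics/scene0.png

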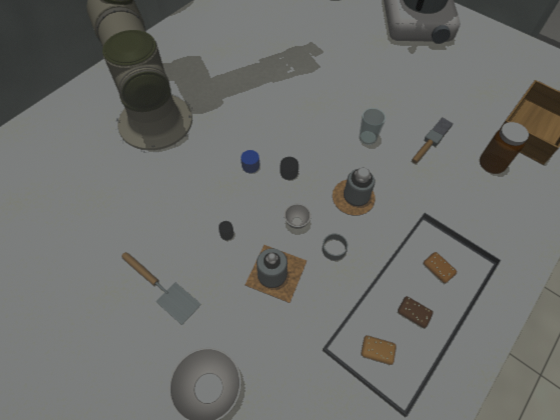

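View pics/top0.png

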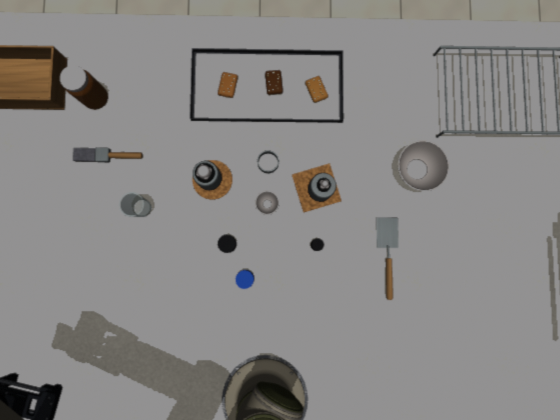

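The round mat is at top (212,179) and scene (354,196); the square mat is at top (317,188). There are three cap-like things in the top view: a black one at (227,243), a larger cap and so probably the wide one; a small black one at (317,244), probably narrow; and the blue look-alike at (245,279). Next I'll enlarge and measure them.

```bash
cat > h.py <<'E'
import numpy as np,cv2
from plant import env
def ray(n,uv):
    c=env.calibration(n);d=c["R"].T@np.linalg.inv(c["mtx"])@np.array([uv[0],uv[1],1.]);o=-c["R"].T@c["t"];return o,d
def onz(n,uv,z):
    o,d=ray(n,uv);return o+d*(z-o[2])/d[2]
def tri(a,b):
    (o1,d1),(o2,d2)=ray("scene",a),ray("top",b)
    d1/=np.linalg.norm(d1);d2/=np.linalg.norm(d2)
    s=np.linalg.lstsq(np.c_[d1,-d2],o2-o1,rcond=None)[0]
    p,q=o1+s[0]*d1,o2+s[1]*d2
    return (p+q)/2,np.linalg.norm(p-q)
def proj(n,X):
    c=env.calibration(n);p=c["mtx"]@(c["R"]@np.array(X)+c["t"]);return p[:2]/p[2]
E
python3 - <<'E'
from h import *
t=cv2.imread("pics/top0.png");s=cv2.imread("pics/scene0.png")
def crop(im,x,y,w,h,k): return cv2.resize(im[y:y+h,x:x+w],None,fx=k,fy=k,interpolation=cv2.INTER_NEAREST)
a=crop(t,180,140,180,160,4)
cv2.imwrite("pics/ct.png",a[:600])
cv2.imwrite("pics/cs.png",crop(s,210,140,190,150,4))
for n,im,rois in(("top",t,[(205,225,50,40),(300,225,35,40)]),("scene",s,[(272,150,35,38),(212,215,30,30)])):
    for (x,y,w,h) in rois:
        g=im[y:y+h,x:x+w].max(2)
        k,l,st,ce=cv2.connectedComponentsWithStats((g<70).astype(np.uint8))
        for i in range(1,k):
            if st[i,4]>40: print(n,st[i].tolist(),ce[i]+[x,y])
E
```

```text
top [13, 10, 18, 18, 264] [226.72348485 243.32575758]
top [10, 13, 14, 13, 133] [316.55639098 244.19548872]
scene [8, 7, 18, 23, 354] [288.7740113  167.99152542]
scene [7, 6, 15, 19, 224] [225.92410714 230.22767857]
```

View pics/ct.png

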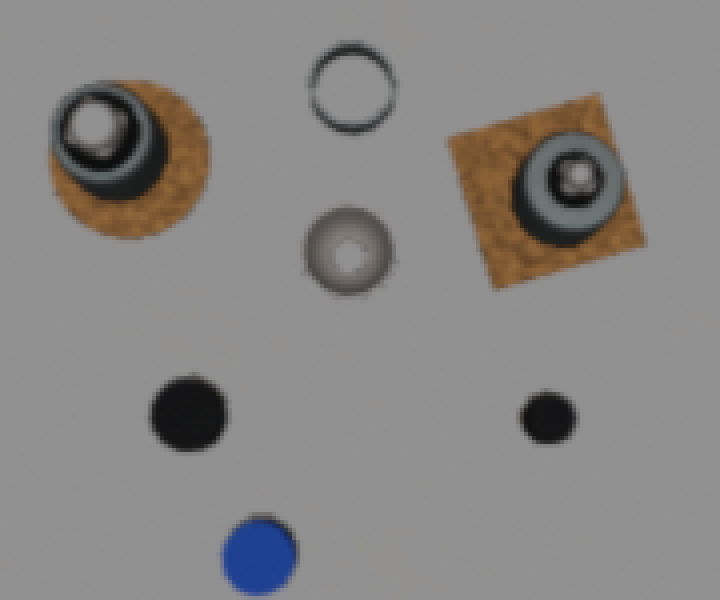

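View pics/cs.png

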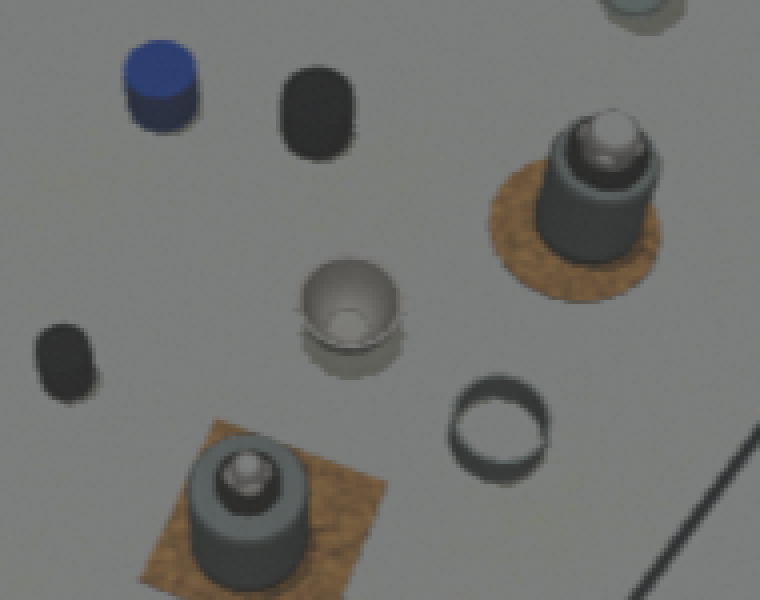

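Round mat: the canister at top (207,175) carries the wide stud. Compared with the one on the square mat, its white stud and seal are clearly larger. So the wanted cap is the large black one at top (227,243) and scene (289,168), 18 px ≈ 51 mm wide. The small black cap at (317,244) is 13–14 px, so it is the narrow one. The blue one is the decoy. Next I'll measure the stud accurately.

Run:
```python
from h import *
t=cv2.imread("pics/top0.png");s=cv2.imread("pics/scene0.png")
def crop(im,x,y,w,h,k): return cv2.resize(im[y:y+h,x:x+w],None,fx=k,fy=k,interpolation=cv2.INTER_CUBIC)
A=crop(t,185,150,50,50,12)[:, :400*2];B=crop(s,330,160,50,55,10)
cv2.imwrite("pics/zt.png",np.clip(A*1.4,0,255));cv2.imwrite("pics/zs.png",np.clip(B*1.6,0,255))
# caps: mid-height of silhouettes
print("cap tri wide",tri((288.8,168.0),(226.7,243.3)),onz("top",(226.7,243.3),.04))
print("cap nar",tri((225.9,230.2),(316.6,244.2)))
# mat centre from hue
for n,im,r in(("top",t,(180,150,60,60)),("scene",s,(325,155,60,65))):
    x,y,w,h=r;hv=cv2.cvtColor(im[y:y+h,x:x+w],cv2.COLOR_BGR2HSV)
    m=((hv[...,0]<25)&(hv[...,1]>80)).astype(np.uint8)
    c=cv2.findContours(m,cv2.RETR_EXTERNAL,cv2.CHAIN_APPROX_NONE)[0];c=max(c,key=cv2.contourArea)
    e=cv2.minAreaRect(c); print(n,e, "hull", cv2.boundingRect(c))
```

```text
cap tri wide (array([0.43910211, 0.11285024, 0.01761716]), np.float64(6.7729838195261236e-06)) [0.43872538 0.11040631 0.04      ]
cap nar (array([ 0.43775158, -0.14804684,  0.01815559]), np.float64(7.942510342683042e-05))
top ((33.87077331542969, 31.173847198486328), (34.00654220581055, 39.105560302734375), 41.82017135620117) hull (13, 10, 39, 39)
scene ((27.306777954101562, 43.95671844482422), (41.762325286865234, 30.002281188964844), 22.932100296020508) hull (8, 25, 42, 35)[ WARN:0@0.501] global loadsave.cpp:1063 imwrite_ Unsupported depth image for selected encoder is fallbacked to CV_8U.
```

View pics/zt.png

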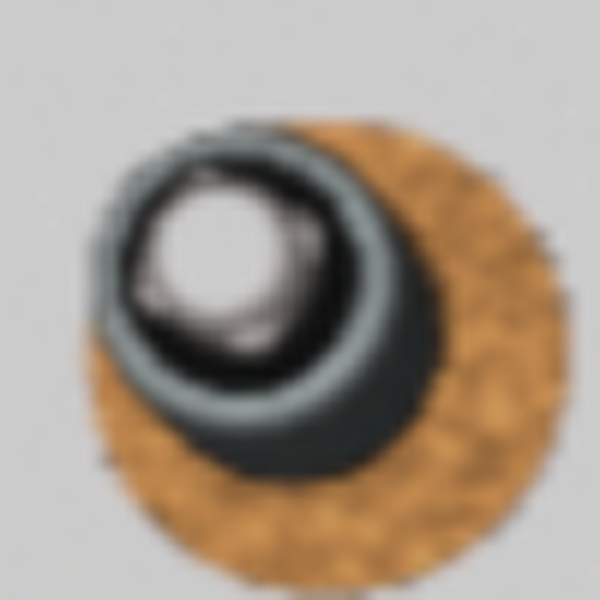

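View pics/zs.png

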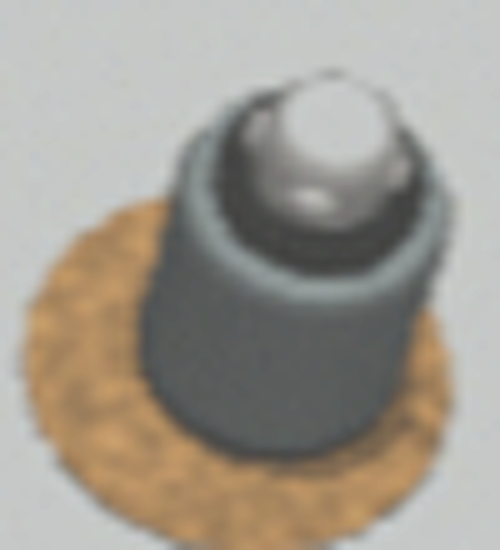

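Run:
```python
from h import *
print("stud top",tri((363.3,171.5),(202.96,170.5)), onz("top",(202.96,170.5),.114), onz("scene",(363.3,171.5),.114))
print("shoulder top",onz("top",(204.8,172.6),.083))
print("cams",ray("top",(0,0))[0],ray("scene",(0,0))[0])
print("cap z.021",onz("top",(226.7,243.3),.021),onz("scene",(288.8,168.0),.021))
print("blue",onz("top",(245,279),.04),"ram",onz("top",(267,203),.03),"tumb",onz("top",(137,206),.05),"ring",onz("top",(268,162),.02))
for n in("scene","top"): print(proj(n,env.get_state()["position"]))
# refine white disc
for n,f,(x,y,w,h) in(("top","pics/top0.png",(195,162,20,22)),("scene","pics/scene0.png",(352,160,24,25))):
    im=cv2.imread(f)[y:y+h,x:x+w].max(2); print(n,im.max())
    for th in(110,125,135):
        k,l,st,ce=cv2.connectedComponentsWithStats((im>th).astype(np.uint8))
        print(th,[(st[i].tolist(),(ce[i]+[x,y]).round(1)) for i in range(1,k) if st[i,4]>15])
```

```text
stud top (array([0.63413611, 0.17051129, 0.11203715]), np.float64(0.0014232970169581014)) [0.63318426 0.16969574 0.114     ] [0.63512722 0.16968599 0.114     ]
shoulder top [0.6335021  0.16980282 0.083     ]
cams [ 0.41960831 -0.01430371  1.18325918] [ 0.8699748  -0.46914972  1.00877304]
cap z.021 [0.43904309 0.11247888 0.021     ] [0.44057501 0.11086634 0.021     ]
blue [0.33865855 0.05721524 0.04      ] ram [ 0.55597524 -0.0030393   0.03      ] tumb [0.5424465 0.3639774 0.05     ] ring [ 0.67920306 -0.00497232  0.02      ]
[290.89036698 -13.03889977]
[ 36.00008311 382.56151182]
top 146
110 [([3, 4, 11, 10, 87], array([202.7, 170.6]))]
125 [([3, 4, 10, 10, 74], array([202.8, 170.6]))]
135 [([4, 5, 9, 9, 62], array([202.7, 170.7]))]
scene 126
110 [([0, 0, 24, 20, 322], array([364.5, 166.7]))]
125 []
135 []
```

The stud triangulates to (0.634, 0.170, 0.112), against an expected top height of 0.114. The cap is at (0.4395, 0.112), mid-height 0.018 against an expected 0.021. Both are consistent. Next move: over the cap, turning to yaw 0.

Request:
drive_tool --moves '[{"dx":0.402,"dz":-0.314,"dy":0.08,"ry":-13.4,"hand":0.088},{"dx":0.402,"dz":-0.314,"dy":0.08,"ry":-13.4,"hand":0.088},{"dx":0.402,"dz":-0.314,"dy":0.08,"ry":-13.4,"hand":0.088},{"dx":0.402,"dz":-0.314,"dy":0.08,"ry":-13.4,"hand":0.088},{"dx":0.402,"dz":-0.314,"dy":0.08,"ry":-13.4,"hand":0.088}]'

```text
$.moves[0]: bad value
```

Request:
drive_tool --moves '[{"dx":0.038,"dy":0.008,"dz":-0.03,"rx":0,"ry":-5,"rz":0,"hand":0.088},{"dx":0.076,"dy":0.016,"dz":-0.06,"rx":0,"ry":-10,"rz":0,"hand":0.088},{"dx":0.114,"dy":0.024,"dz":-0.09,"rx":0,"ry":-13.4,"rz":0,"hand":0.088},{"dx":0.152,"dy":0.032,"dz":-0.12,"rx":0,"ry":-13.4,"rz":0,"hand":0.088},{"dx":0.19,"dy":0.04,"dz":-0.15,"rx":0,"ry":-13.4,"rz":0,"hand":0.088}]'

```text
clock: 0.6
position: [0.2722, 0.3189, 0.198]
orientation: [-1.572, 0.0, 0.001]
contact_force: [1.3, 0.3, -0.1]
gripper_width: 0.088
```

Request:
drive_tool --moves '[{"dx":0.03,"dy":0.01,"dz":-0.037,"rx":0,"ry":0,"rz":0,"hand":0.088},{"dx":0.06,"dy":0.02,"dz":-0.074,"rx":0,"ry":0,"rz":0,"hand":0.088},{"dx":0.09,"dy":0.03,"dz":-0.111,"rx":0,"ry":0,"rz":0,"hand":0.088},{"dx":0.12,"dy":0.04,"dz":-0.148,"rx":0,"ry":0,"rz":0,"hand":0.088},{"dx":0.15,"dy":0.05,"dz":-0.185,"rx":0,"ry":0,"rz":0,"hand":0.088}]'

```text
clock: 1.1
position: [0.4232, 0.1321, 0.1477]
orientation: [-1.572, 0.0, 0.0]
contact_force: [0.3, 0.2, 0.4]
gripper_width: 0.0879
```

Request:
drive_tool --moves '[{"dx":0.018,"dy":0.01,"dz":-0.022,"rx":0,"ry":0,"rz":0,"hand":0.088},{"dx":0.018,"dy":0.01,"dz":-0.022,"rx":0,"ry":0,"rz":0,"hand":0.088},{"dx":0.018,"dy":0.01,"dz":-0.022,"rx":0,"ry":0,"rz":0,"hand":0.088},{"dx":0.018,"dy":0.01,"dz":-0.022,"rx":0,"ry":0,"rz":0,"hand":0.088},{"dx":0.018,"dy":0.01,"dz":-0.022,"rx":0,"ry":0,"rz":0,"hand":0.088}]'

```text
clock: 1.6
position: [0.4407, 0.1109, 0.138]
orientation: [-1.572, 0.0, 0.002]
contact_force: [-0.0, -0.3, 0.1]
gripper_width: 0.0882
```

Run:
```python
from h import *
for n in("scene","top"):
    im=env.get_image(n)[:,:,::-1]; cv2.imwrite(f"pics/{n}1.png",im)
print(env.get_state()["position"],env.get_state()["orientation"])
im=cv2.imread("pics/scene1.png")[90:240,210:400]
cv2.imwrite("pics/s1c.png",cv2.resize(im,None,fx=4,fy=4))
```

```text
[0.44087069 0.11073753 0.13797299] [-1.57171593e+00 -2.62172559e-05  1.55730275e-03]
```

View pics/s1c.png

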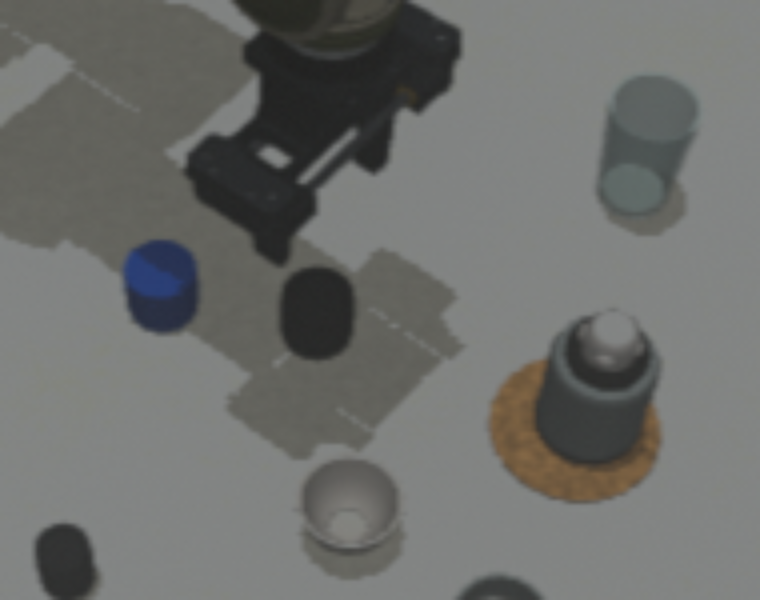

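The picture shows the open jaws straddling the black cap (crop 317,313; full picture ≈ 289,168), with the blue one clear of the fingers. Now descend.

Request:
drive_tool --moves '[{"dx":-0.001,"dy":0.03,"dz":0,"rx":0,"ry":0,"rz":0,"hand":0.088},{"dx":-0.001,"dy":0.06,"dz":0,"rx":0,"ry":0,"rz":0,"hand":0.088},{"dx":-0.001,"dy":0.085,"dz":0,"rx":0,"ry":0,"rz":0,"hand":0.088},{"dx":-0.001,"dy":0.1,"dz":0,"rx":0,"ry":0,"rz":0,"hand":0.088},{"dx":-0.001,"dy":0.11,"dz":0,"rx":0,"ry":0,"rz":0,"hand":0.088}]'

```text
clock: 2.2
position: [0.4394, 0.111, 0.0271]
orientation: [-1.572, 0.001, 0.002]
contact_force: [0.6, 0.3, -0.1]
gripper_width: 0.0882
```

Request:
drive_tool --moves '[{"dx":0,"dy":0.007,"dz":0,"rx":0,"ry":0,"rz":0,"hand":0.088},{"dx":0,"dy":0.014,"dz":0,"rx":0,"ry":0,"rz":0,"hand":0.088},{"dx":0,"dy":0.014,"dz":0,"rx":0,"ry":0,"rz":0,"hand":0.088},{"dx":0,"dy":0.014,"dz":0,"rx":0,"ry":0,"rz":0,"hand":0.088},{"dx":0,"dy":0.014,"dz":0,"rx":0,"ry":0,"rz":0,"hand":0.088}]'

```text
clock: 2.7
position: [0.4397, 0.111, 0.0136]
orientation: [-1.572, 0.0, 0.002]
contact_force: [0.5, 0.0, -0.3]
gripper_width: 0.0879
```

Run:
```python
from h import *
ims=[]
for n,(x,y) in(("scene",(240,110)),("top",(180,190))):
    im=env.get_image(n)[:,:,::-1]; ims.append(cv2.resize(im[y:y+100,x:x+100],None,fx=4,fy=4))
cv2.imwrite("pics/g2.png",np.hstack(ims))
s=env.get_state();print(s["position"],s["contact_force"])
```

```text
[0.439587   0.11098884 0.01346829] [-0.415915    1.00210505  0.34782143]
```

View pics/g2.png

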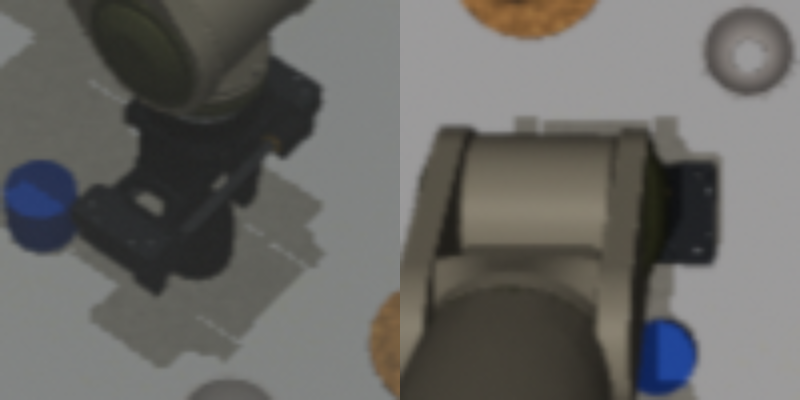

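The cap sits between the fingers (left crop ≈ 205,245) and no force reading shows. Closing.

Request:
drive_tool --moves '[{"dx":0,"dy":0,"dz":0,"rx":0,"ry":0,"rz":0,"hand":0.07},{"dx":0,"dy":0,"dz":0,"rx":0,"ry":0,"rz":0,"hand":0.06},{"dx":0,"dy":0,"dz":0,"rx":0,"ry":0,"rz":0,"hand":0.045},{"dx":0,"dy":0,"dz":0,"rx":0,"ry":0,"rz":0,"hand":0.04},{"dx":0,"dy":0,"dz":0,"rx":0,"ry":0,"rz":0,"hand":0.04}]' --squeeze 40

```text
clock: 3.3
position: [0.4396, 0.111, 0.0135]
orientation: [-1.572, 0.0, 0.002]
contact_force: [-1.2, 0.2, -0.2]
gripper_width: 0.0511
```

Request:
drive_tool --moves '[{"dx":0,"dy":0,"dz":0,"rx":0,"ry":0,"rz":0,"hand":0.04},{"dx":0,"dy":0,"dz":0,"rx":0,"ry":0,"rz":0,"hand":0.04},{"dx":0,"dy":0,"dz":0,"rx":0,"ry":0,"rz":0,"hand":0.04},{"dx":0,"dy":0,"dz":0,"rx":0,"ry":0,"rz":0,"hand":0.04},{"dx":0,"dy":0,"dz":0,"rx":0,"ry":0,"rz":0,"hand":0.04}]'

```text
clock: 3.8
position: [0.4396, 0.111, 0.0135]
orientation: [-1.572, 0.0, 0.002]
contact_force: [0.6, -0.4, 0.6]
gripper_width: 0.0517
```

Width 51.7 mm matches the 52 mm cap. Lifting.

Request:
drive_tool --moves '[{"dx":0,"dy":-0.02,"dz":0,"rx":0,"ry":0,"rz":0,"hand":0.04},{"dx":0,"dy":-0.05,"dz":0,"rx":0,"ry":0,"rz":0,"hand":0.04},{"dx":0,"dy":-0.09,"dz":0,"rx":0,"ry":0,"rz":0,"hand":0.04},{"dx":0,"dy":-0.13,"dz":0,"rx":0,"ry":0,"rz":0,"hand":0.04},{"dx":0,"dy":-0.15,"dz":0,"rx":0,"ry":0,"rz":0,"hand":0.04}]'

```text
clock: 4.3
position: [0.4404, 0.1112, 0.1665]
orientation: [-1.572, -0.004, 0.002]
contact_force: [-0.1, 0.6, -0.6]
gripper_width: 0.0515
```

Request:
drive_tool --moves '[{"dx":0.02,"dy":0,"dz":0.006,"rx":0,"ry":0,"rz":0,"hand":0.04},{"dx":0.05,"dy":0,"dz":0.015,"rx":0,"ry":0,"rz":0,"hand":0.04},{"dx":0.08,"dy":0,"dz":0.025,"rx":0,"ry":0,"rz":0,"hand":0.04},{"dx":0.11,"dy":0,"dz":0.035,"rx":0,"ry":0,"rz":0,"hand":0.04},{"dx":0.13,"dy":0,"dz":0.04,"rx":0,"ry":0,"rz":0,"hand":0.04}]'

```text
clock: 4.8
position: [0.5716, 0.1521, 0.1666]
orientation: [-1.572, -0.004, 0.003]
contact_force: [-0.5, 0.1, -1.1]
gripper_width: 0.0515
```

Run:
```python
from h import *
ims=[]
for n,(x,y) in(("scene",(260,90)),("top",(150,110))):
    im=env.get_image(n)[:,:,::-1].copy(); cv2.imwrite(f"pics/{n}3.png",im); ims.append(cv2.resize(im[y:y+130,x:x+130],None,fx=3,fy=3))
cv2.imwrite("pics/g3.png",np.hstack(ims))
s=env.get_state();print(s["position"],s["orientation"],s["contact_force"],s["gripper_width"])
```

```text
[0.57151757 0.15176312 0.16618406] [-1.57173879 -0.00369293  0.00260398] [-0.15892964 -0.38235382 -0.73505568] 0.05153986127509578
```

View pics/g3.png

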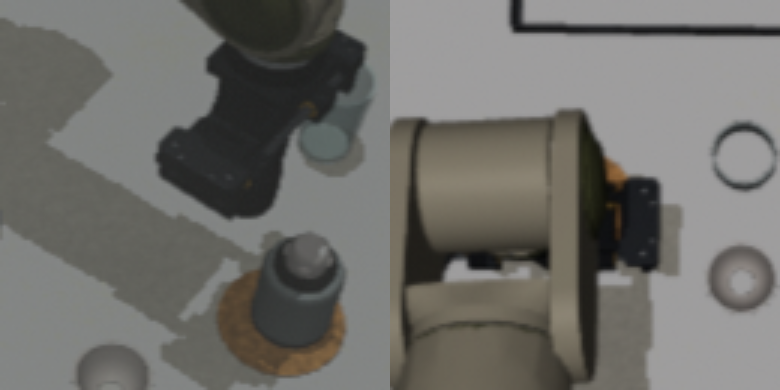

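The cap is held and level, nearing the stud (left crop 308,255). Moving over the stud.

Request:
drive_tool --moves '[{"dx":0.02,"dy":0,"dz":0.006,"rx":0,"ry":0,"rz":0,"hand":0.04},{"dx":0.04,"dy":0,"dz":0.012,"rx":0,"ry":0,"rz":0,"hand":0.04},{"dx":0.055,"dy":0,"dz":0.016,"rx":0,"ry":0,"rz":0,"hand":0.04},{"dx":0.0625,"dy":0,"dz":0.018,"rx":0,"ry":0,"rz":0.2,"hand":0.04},{"dx":0.0625,"dy":0,"dz":0.018,"rx":0,"ry":0,"rz":0.2,"hand":0.04}]' --squeeze 55

```text
clock: 5.4
position: [0.6337, 0.1698, 0.1659]
orientation: [-1.572, 0.001, 0.003]
contact_force: [-1.1, 0.5, -1.2]
gripper_width: 0.0514
```

Run:
```python
from h import *
ims=[]
for n,(x,y) in(("scene",(310,110)),("top",(160,120))):
    im=env.get_image(n)[:,:,::-1].copy(); cv2.imwrite(f"pics/{n}4.png",im); ims.append(cv2.resize(im[y:y+100,x:x+100],None,fx=4,fy=4,interpolation=cv2.INTER_CUBIC))
cv2.imwrite("pics/g4.png",np.clip(np.hstack(ims)*1.5,0,255).astype(np.uint8))
s=env.get_state();print(s["position"],s["orientation"],s["contact_force"],s["gripper_width"])
```

```text
[0.63321083 0.16971169 0.16624034] [-1.57189250e+00  5.90485168e-04  2.57766184e-03] [0.62329588 0.5447475  0.2346506 ] 0.051162061694322206
```

View pics/g4.png

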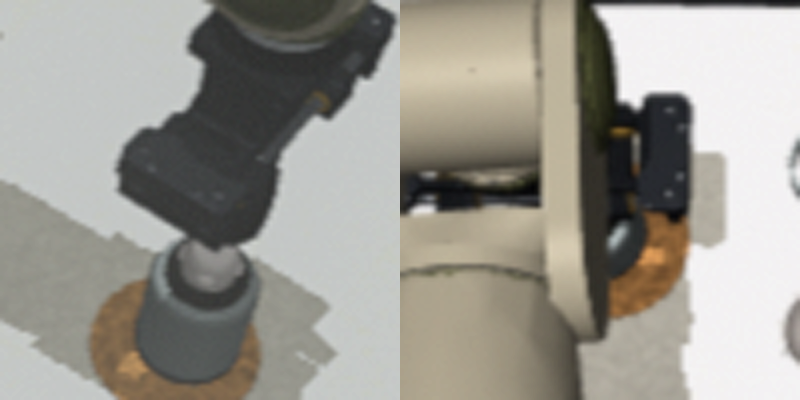

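The cap, behind the near finger, sits directly above the stud (left crop ≈ 212,250). Descending to just above the stud top.

Request:
drive_tool --moves '[{"dx":0.0007,"dy":0.01,"dz":0,"rx":0,"ry":0,"rz":0,"hand":0.04},{"dx":0.0007,"dy":0.02,"dz":0,"rx":0,"ry":0,"rz":0,"hand":0.04},{"dx":0.0007,"dy":0.03,"dz":0,"rx":0,"ry":0,"rz":0,"hand":0.04},{"dx":0.0007,"dy":0.037,"dz":0,"rx":0,"ry":0,"rz":0,"hand":0.04},{"dx":0.0007,"dy":0.037,"dz":0,"rx":0,"ry":0,"rz":0,"hand":0.04}]'

```text
clock: 6.0
position: [0.6333, 0.1696, 0.1277]
orientation: [-1.572, 0.003, 0.003]
contact_force: [-0.4, 1.0, -0.4]
gripper_width: 0.0513
```

Request:
drive_tool --moves '[{"dx":0,"dy":0.002,"dz":0,"rx":0,"ry":0,"rz":0,"hand":0.04},{"dx":0,"dy":0.004,"dz":0,"rx":0,"ry":0,"rz":0,"hand":0.04},{"dx":0,"dy":0.006,"dz":0,"rx":0,"ry":0,"rz":0,"hand":0.04},{"dx":0,"dy":0.007,"dz":0,"rx":0,"ry":0,"rz":0,"hand":0.04},{"dx":0,"dy":0.007,"dz":0,"rx":0,"ry":0,"rz":0,"hand":0.04}]'

```text
clock: 6.5
position: [0.6332, 0.1696, 0.1206]
orientation: [-1.572, 0.003, 0.003]
contact_force: [0.1, -0.6, 0.3]
gripper_width: 0.0512
```

Mouth is about 24 mm above the shoulder, round the stud, with no lateral force. Pressing now.

Request:
drive_tool --moves '[{"dx":0,"dy":0.001,"dz":0,"rx":0,"ry":0,"rz":0,"hand":0.04},{"dx":0,"dy":0.002,"dz":0,"rx":0,"ry":0,"rz":0,"hand":0.04},{"dx":0,"dy":0.003,"dz":0,"rx":0,"ry":0,"rz":0,"hand":0.04},{"dx":0,"dy":0.004,"dz":0,"rx":0,"ry":0,"rz":0,"hand":0.04},{"dx":0,"dy":0.005,"dz":0,"rx":0,"ry":0,"rz":0,"hand":0.04}]'

```text
clock: 7.0
position: [0.6341, 0.1699, 0.1173]
orientation: [-1.572, -0.0, 0.003]
contact_force: [-0.3, 1.1, 10.4]
gripper_width: 0.0514
```

Request:
drive_tool --moves '[{"dx":0,"dy":0.002,"dz":0,"rx":0,"ry":0,"rz":0,"hand":0.04},{"dx":0,"dy":0.004,"dz":0,"rx":0,"ry":0,"rz":0,"hand":0.04},{"dx":0,"dy":0.006,"dz":0,"rx":0,"ry":0,"rz":0,"hand":0.04},{"dx":0,"dy":0.007,"dz":0,"rx":0,"ry":0,"rz":0,"hand":0.04},{"dx":0,"dy":0.008,"dz":0,"rx":0,"ry":0,"rz":0,"hand":0.04}]'

```text
clock: 7.5
position: [0.6339, 0.1698, 0.1088]
orientation: [-1.572, 0.0, 0.003]
contact_force: [1.0, 0.0, -1.4]
gripper_width: 0.0517
```

The push rose to about 10 N and dropped to zero with the mouth at about 12 mm, so it has clicked. Now onto the seal.

Request:
drive_tool --moves '[{"dx":0,"dy":0.002,"dz":0,"rx":0,"ry":0,"rz":0,"hand":0.04},{"dx":0,"dy":0.004,"dz":0,"rx":0,"ry":0,"rz":0,"hand":0.04},{"dx":0,"dy":0.006,"dz":0,"rx":0,"ry":0,"rz":0,"hand":0.04},{"dx":0,"dy":0.007,"dz":0,"rx":0,"ry":0,"rz":0,"hand":0.04},{"dx":0,"dy":0.008,"dz":0,"rx":0,"ry":0,"rz":0,"hand":0.04}]'

```text
clock: 8.0
position: [0.6338, 0.1699, 0.1013]
orientation: [-1.572, 0.001, 0.003]
contact_force: [-4.4, -0.9, 7.2]
gripper_width: 0.0513
```

Request:
drive_tool --moves '[{"dx":0,"dy":0.001,"dz":0,"rx":0,"ry":0,"rz":0,"hand":0.04},{"dx":0,"dy":0.002,"dz":0,"rx":0,"ry":0,"rz":0,"hand":0.04},{"dx":0,"dy":0.003,"dz":0,"rx":0,"ry":0,"rz":0,"hand":0.04},{"dx":0,"dy":0.003,"dz":0,"rx":0,"ry":0,"rz":0,"hand":0.04},{"dx":0,"dy":0.003,"dz":0,"rx":0,"ry":0,"rz":0,"hand":0.04}]'

```text
clock: 8.5
position: [0.6338, 0.1699, 0.0997]
orientation: [-1.572, -0.0, 0.003]
contact_force: [-5.4, -0.0, 9.2]
gripper_width: 0.051
```

Request:
drive_tool --moves '[{"dx":0,"dy":0.002,"dz":0,"rx":0,"ry":0,"rz":0,"hand":0.04},{"dx":0,"dy":0.003,"dz":0,"rx":0,"ry":0,"rz":0,"hand":0.04},{"dx":0,"dy":0.0035,"dz":0,"rx":0,"ry":0,"rz":0,"hand":0.04},{"dx":0,"dy":0.0035,"dz":0,"rx":0,"ry":0,"rz":0,"hand":0.04},{"dx":0,"dy":0.0035,"dz":0,"rx":0,"ry":0,"rz":0,"hand":0.04}]'

```text
clock: 9.0
position: [0.634, 0.1699, 0.0993]
orientation: [-1.572, -0.002, 0.003]
contact_force: [-9.9, -1.5, 21.2]
gripper_width: 0.0512
```

Run:
```python
from h import *
ims=[]
for n,(x,y) in(("scene",(310,110)),("top",(160,120))):
    im=env.get_image(n)[:,:,::-1].copy(); cv2.imwrite(f"pics/{n}5.png",im); ims.append(cv2.resize(im[y:y+100,x:x+100],None,fx=4,fy=4,interpolation=cv2.INTER_CUBIC))
cv2.imwrite("pics/g5.png",np.clip(np.hstack(ims)*1.6,0,255).astype(np.uint8))
s=env.get_state();print(s["clock"],s["position"],s["orientation"],s["contact_force"],s["torque"],s["gripper_width"])
```

```text
9.1 [0.63395957 0.16988037 0.09925517] [-1.57204063 -0.00172054  0.00323908] [-10.1056712   -1.70611542  20.45879141] [-0.22844236  1.66270366 -0.01916288] 0.05169389987016077
```

View pics/g5.png

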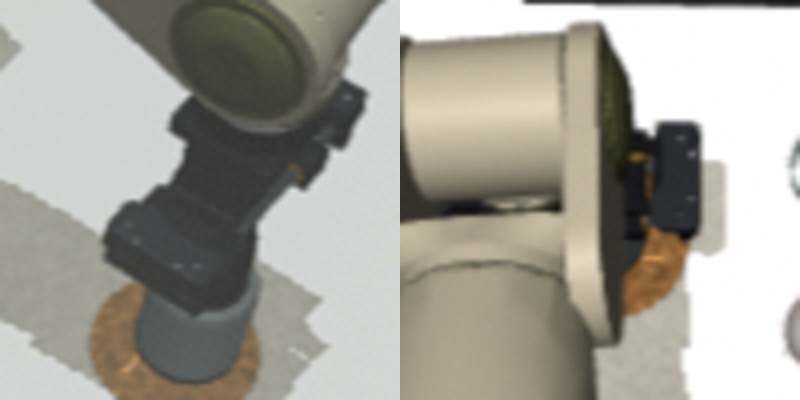

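View pics/scene5.png

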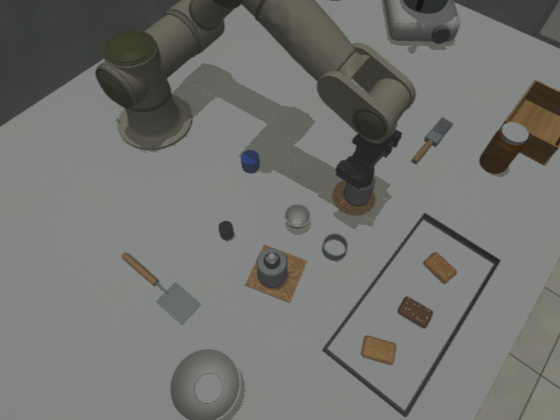

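The picture shows the canister shoulder closed off by the gripped cap (crop 200,285). The small black cap (226,230), the ramekin (297,217), the ring (335,247), the tumbler and the bowl are where they started. The force rose as 7 → 9 → 21 N while the mouth height went 4.8 → 3.2 → 2.8 mm, so the seal is bottomed. Handing in.

Run:
```python
from plant import env
print(env.close_job())
s=env.get_state();print(s["position"],s["contact_force"])
```

```text
the job is handed in; nothing more can be done
None
the job is handed in; nothing more can be done
```

I put the wide black cap on the wide-stud dispenser on the round mat, clicked it over the nubs and pressed it home. The job was handed in at about 9 s, with the arm still gripping and pushing at about 20 N.

- **Click:** the push rose to about 10 N, then dropped to about 0 N with the cap's mouth about 12 mm above the shoulder.
- **Seal:** the push then rose from 7 N at about 4.8 mm to about 21 N at about 2.8 mm. That is past the 11 N needed to squeeze the seal fully, and about at the stated 3 mm home height.
- **Alignment:** the tool was upright to within about 0.002 rad and within 1 mm of the measured stud axis.
- **Other things:** in the last picture the narrow cap, blue look-alike, ramekin, ring and bowl were where they started. The tumbler was behind the arm by then, but the gripper never came near it.

**Less certain:**
- The gripper and arm hid the cap at the end, so its height and tilt come from the tool pose and forces, not the images.
- A sideways force of about 10 N in −x stayed during the final press.
- The two cameras disagreed by about 2 mm on absolute positions, but agreed on the forward (x) distance from cap to stud.

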